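# Rebuild the vacuum chuck's dust filter and lock its cap

### The job

Rebuild the dust filter of the vacuum chuck on its tie rod: lay the sintered disc on the sprung support grid, then the clamp ring on the disc with its collar up, then put on the lock cap, press it down past the cross bar, turn it clockwise until the bar has reached its notches and let go, so that the cap stays locked and the stack is held down. The disc is brittle: never load the stack or the bar with 50 N or more; find the bar's way in by feel. Leave the other things on the bench where they are.

Things in the scene. Friction and masses are not known exactly. Their poses are not given: they have to be found in the camera images.
- filter_base: Grey round filter foot, 104 mm across, 16 mm high, fixed to the bench; a brass hose port sticks out along its +x to 85 mm from the axis. Origin: centre of its underside, on the axis of the upright steel tie rod. Lengths below called z are heights above this origin. On the foot stand a column 40 mm across up to z 27, a spring and the sprung support grid.
- grid_top (a point): Centre of the top of the support grid, a perforated steel plate 54 mm across and 5 mm thick, at z 40 when free. It can be pushed straight down 8 mm: 6 N to start it, 1 N more for each mm, then a hard stop. The tie rod stands up through it.
- rod_top (a point): Top end of the tie rod, at z 86 on the axis. The rod is 24 mm across up to z 60, tapers to 18 mm at z 63, then has a neck 14 mm across to z 83 and a tapered tip. A cross bar goes through the neck.
- bar_centre (a point): Middle of the cross bar, at z 76.5 on the rod's axis. The bar is level, 23 mm long, 4 mm wide, 4 mm tall (z 74.5 to 78.5), flat on top. The rod is screwed tight and does not turn, but the bar's direction lies anywhere up to 1.0 rad either side of filter_base's x axis; it differs each time and is not measured (this point's axes are those of filter_base).
- filter_disc: Sintered grey metal filter disc, a flat plain ring 60 mm across, 12 mm thick, bore 27 mm, about 0.12 kg. Origin: centre of its underside; z up; both faces alike. Lying flat on the bench.
- clamp_ring: Steel clamp ring: flange 58 mm across and 6 mm thick with a collar 40 mm across rising from it, 20 mm high in all, bore 27 mm throughout, about 0.13 kg. Origin: centre of the flange's underside; z up (collar up, as it lies on the bench).
- lock_cap: Dark knurled lock cap, a round ring 44 mm across (45 over the knurls), 24 mm high, about 0.10 kg, open at the top, with a web 8 mm thick across its bottom. Origin: centre of its underside; z up, as it lies on the bench. Its underside is at z 78.5 when it rests on the bar not lined up, 72 when it lies free on the full stack, 69 when locked, 64 at the grid's hard stop.
- cap_way_in (a point): Middle of one way in for the cross bar, in the cap's web, 10 mm from the axis, 4 mm above the underside, on its own +x side; the other lies across the bore on -x. Each is a gap 44 degrees wide through the web, reaching 12.5 mm from the axis (bore between them 17 mm across); the bar passes when within about 0.13 rad of the middle, if the cap is centred.
- cap_notch (a point): Middle of the floor of one of two notches, 10 mm from the axis, 5.5 mm above the underside: 2.5 mm deep in the web's top, 40 to 90 degrees counterclockwise in the cap from a way in (this one from +x). With the cap pressed below z 66.5 and turned clockwise seen from above, the bar passes a land (22 to 40 degrees) into the notch, ended by a stop. Let go, the cap springs up to z 69.
- jaw_1: White nylon chuck jaw, a stepped quarter sector about 39 by 63 mm, 26 mm high; bystander. Origin: underside, near its middle.
- jaw_2: Second nylon chuck jaw, same shape; bystander.
- jaw_3: Third nylon chuck jaw, same shape; bystander.
- jaw_4: Fourth nylon chuck jaw, same shape; bystander.
- test_bowl: Smoky grey resin Go bowl, open top, 134 mm across, 94 mm high; bystander. Origin: centre of its underside.
- remote: Yellow push-button remote, 150 by 56 by 35 mm, lying flat, long along its x; bystander. Origin: centre of its underside.
Not all that is in view belongs to the job. What is meant by the filter_disc is not green, and is the larger of those in its own colour.

How it is judged (in metres and radians):
On the way, in this order (a step that is already met when the one before it is completed fails the run):
1. the filter disc lies flat on the support grid, round the tie rod (z of filter_disc in the frame of filter_base between 0.0375 and 0.0415 m and horizontal distance between filter_disc and filter_base below 0.003 m and angle between filter_disc's own z axis and vertical below 0.06 rad), for 0.2 s.
2. the clamp ring lies on the disc, collar up (z of filter_disc in the frame of filter_base between 0.0365 and 0.0415 m and horizontal distance between each of filter_disc, clamp_ring and filter_base below 0.003 m and angle between each of filter_disc, clamp_ring's own z axis and vertical below 0.06 rad and z of clamp_ring in the frame of filter_base between 0.0485 and 0.0535 m), for 0.2 s.
At the end, for the whole second after the job is handed in: Disc, clamp ring and cap on the tie rod in that order, within 3 mm of its axis and upright within 0.06 rad; cap locked, bar in its notches: its underside at z 69 mm of filter_base (1.2 mm either way), the ring's at 49 and the disc's at 37 mm (1.5 mm either way); all at rest (z of filter_disc in the frame of filter_base between 0.0355 and 0.0385 m and horizontal distance between each of filter_disc, clamp_ring, lock_cap and filter_base below 0.003 m and angle between each of filter_disc, clamp_ring, lock_cap's own z axis and vertical below 0.06 rad and z of clamp_ring in the frame of filter_base between 0.0475 and 0.0505 m and z of lock_cap in the frame of filter_base between 0.0678 and 0.0702 m and linear speed of each of filter_disc, clamp_ring, lock_cap below 0.02 m/s); the robot touches nothing.
It fails at once if the stack, the grid or the bar is loaded with more than 50 N (contact force between any of filter_disc, clamp_ring, lock_cap and filter_base above 50 N or contact force between any of clamp_ring, lock_cap and filter_disc above 50 N or contact force between lock_cap and clamp_ring above 50 N).
It fails at once if a chuck jaw, the test bowl or the remote is moved by more than 20 mm or the bowl is tipped (distance of any of jaw_1, jaw_2, jaw_3, jaw_4, test_bowl, remote from where it was at the start of the episode above 0.02 m or angle between test_bowl's own z axis and vertical above 0.3 rad).
It also fails if it takes over 72 s, if anything falls off the work surface, if the arm or the gripper's body presses on something with over 40 N, if the wrist force passes 120 N, or if a joint passes its speed limit or range.

### The arm

A 7-joint arm with a two-finger parallel gripper is mounted at the origin on the work surface. World frame = base frame: x ahead of the robot, y to its left, z up, the work surface at z = 0. Lengths are in mm, angles in rad, forces in N, time in s.
With the tool pointing down it reaches from about 400 to 850 mm from the base axis. Payload 4.5 kg.
Tool frame: the origin (TCP) lies where the fingers leave the gripper's body, on its centre line; the fingertips stand 64 mm ahead of it and the grasp point (between the pads) lies 45 mm ahead of it (robot.tips_ahead is the distance from the TCP to the fingertips, in mm); z points along the fingers, y is the line along which they close (so a half turn about z gives the same grasp; the last joint's range is limited). The gripper opens to 88 mm and grips with 3 to 60 N. Pads are 18 mm wide; open, the fingers measure 123 mm over their backs; the gripper's body (75 mm by 187 mm) begins 45 mm behind the grasp point.
Start: joints at [-1.091, 0.689, -0.195, 1.565, 0.157, 0.902, -0.215], TCP at [269.471, 563.944, 302.743] pointing down, gripper open.
Joint ranges: [-3.01, 3.01], [-0.46, 2.08], [-1.47, 1.51], [0.13, 2.56], [-1, 4.14], [0.04, 2.09], [-2.66, 2.66]. Speed limits (rad/s): [2.57, 2.57, 3.14, 3.14, 3.14, 3.14, 3.14].

### API

Orientations are given as a 3x3 rotation matrix whose columns are the frame's x, y, z axes.
In Python, from bench import robot, viewer gives the robot as it stands. Calls block until the motion is done:
- robot.move_ptp(position, orientation): joint-space move of the TCP to a pose.
- robot.move_linear(position, feed=150, ori=None, guard=None): straight line of the TCP; ori=None keeps the orientation; feed is the mean speed in mm/s. With guard (N) it stops when the force on the tool has changed by that much, and returns True; else False.
- robot.move_joints(angles): joint-space move.
- robot.set_gripper(opening, force=None): finger opening in mm; force is the grip in N (None keeps the last); returns when the fingers have stopped.
- robot.pause(seconds).
- robot.ik(position, orientation): joint angles nearest the present ones, or None.
- viewer.get_image(name): name is "scene" or "side" or "wrist"; returns a dict with "image" (420x560x3 uint8, red, green, blue), "mtx" (3x3 intrinsics, pixels), "k1" (the pictures are not rectified: a ray, as slopes to the right and down, at radius r is drawn at 1 + k1 r^2 times it, then the intrinsics apply), "xyz" and "attitude" of the camera in the world. Camera axes: x right, y down, z forward; pixel columns grow to the right and rows downward; lengths in mm; the calibration is good to about 2 mm. A picture is of the moment at which its call begins. There is no depth.
A pose or a line that the arm cannot do raises robot.IKError and nothing moves.
- robot.hand_in(): hands the job in; it is judged then, once.
Readings, each from a call of its own:
- robot.current_clock(): time.
- robot.current_qpos(): joint angles.
- robot.current_joint_velocities(): joint speeds.
- robot.current_joint_torque(): joint torques, N m.
- robot.current_position(): TCP position.
- robot.current_ee_rot(): TCP orientation.
- robot.current_wrist_force(): force on the tool from outside, world axes, zero at the start.
- robot.current_wrist_torque(): the same for the moment, N m.
- robot.current_finger_gap(): finger opening in mm.
- robot.current_grip_force(): force on a finger pad.
Only numpy, scipy, OpenCV 4.12 (cv2) and the standard library are available. Lean on these libraries where they do the work, as an engineer would, in place of code of your own. Each camera call takes 0.05 s, during which the arm holds its last target. There are 200 camera calls.

## Working session

There is one attempt and no reset: what is moved stays moved. The work goes in short steps, each a Python script; the robot and the scene stay as the last script left them, time stands still between calls to the robot, and variables do not carry over. Pictures are saved under pics/ and viewed, at most 10 in all, crops included, and the job is handed in when it is done.

```bash
ls; mkdir -p pics; cat > h.py <<'E'
import numpy as np, cv2
from bench import robot, viewer
def snap(name, fn=None):
    d=viewer.get_image(name)
    if fn: cv2.imwrite('pics/'+fn, cv2.cvtColor(np.asarray(d['image']),cv2.COLOR_RGB2BGR))
    np.savez('pics/'+name+'_last.npz', **{k:np.asarray(v) for k,v in d.items()})
    return d
def rays(d,uv):
    K=np.asarray(d['mtx'],float); k1=float(d['k1'])
    p=cv2.undistortPoints(np.asarray(uv,float).reshape(-1,1,2),K,np.array([k1,0,0,0,0.]))[:,0]
    return np.c_[p,np.ones(len(p))]@np.asarray(d['attitude'],float).T
def toplane(d,uv,z):
    r=rays(d,uv); c=np.asarray(d['xyz'],float)
    return c+r*((z-c[2])/r[:,2])[:,None]
def project(d,P):
    K=np.asarray(d['mtx'],float); R=np.asarray(d['attitude'],float); c=np.asarray(d['xyz'],float)
    q=(np.asarray(P,float).reshape(-1,3)-c)@R
    return cv2.projectPoints(q,np.zeros(3),np.zeros(3),K,np.array([float(d['k1']),0,0,0,0.]))[0][:,0]
def down(a): # tool y (closing) at angle a in world; z down
    y=np.array([np.cos(a),np.sin(a),0]); z=np.array([0,0,-1.]); return np.c_[np.cross(y,z),y,z]
E
python3 - <<'E'
from h import *
for n in ("scene","side"):
    d=snap(n,n+'0.png'); print(n,d['mtx'],d['k1'],d['xyz'],d['attitude'])
print(robot.current_clock(),robot.current_ee_rot())
E
```

```text
pics
scene [[419.91528103   0.         278.5539747 ]
 [  0.         419.91528103 208.98462784]
 [  0.           0.           1.        ]] -0.09054647500775055 [ 875.69368093 -481.21040686 1009.92196449] [[ 0.75820772  0.55725056 -0.33851567]
 [ 0.65189218 -0.63789358  0.41003458]
 [ 0.01255502 -0.53156711 -0.84692312]]
side [[412.75907079   0.         275.86230706]
 [  0.         412.75907079 206.60531735]
 [  0.           0.           1.        ]] -0.03373872502894217 [384.24440201 745.0789604  553.97433151] [[-0.98426169 -0.10492267  0.1421976 ]
 [-0.17564531  0.49235694 -0.85248658]
 [ 0.01943319 -0.86404623 -0.50303725]]
0.1 [[-9.02290187e-01  4.31128817e-01 -6.01610143e-04]
 [ 4.31129218e-01  9.02288855e-01 -1.55576615e-03]
 [-1.27909491e-04 -1.66312424e-03 -9.99998609e-01]]
```

View pics/scene0.png

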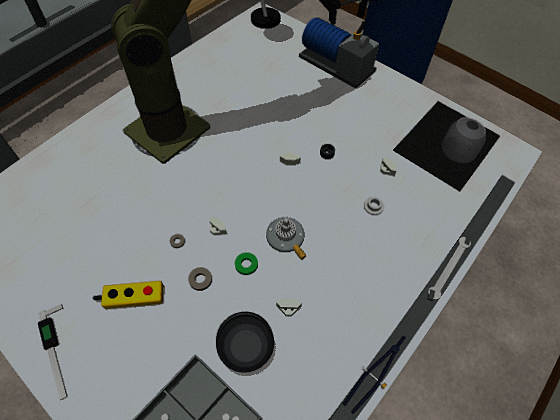

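View pics/side0.png

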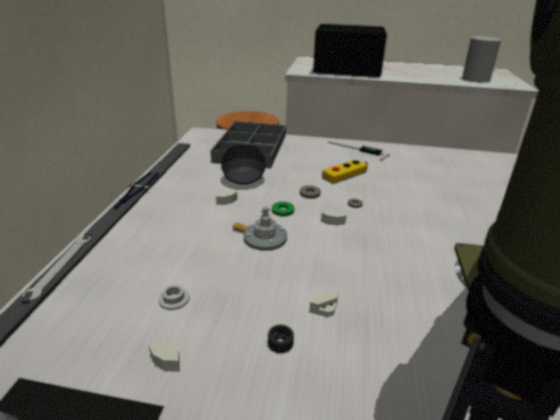

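Candidates for the disc in the scene view: grey (200,278), a smaller grey one (177,240) and a green one (246,263). The one meant is (200,278), as it is not green and is the larger grey one. The clamp ring is at (374,205), the cap at (327,151) and the base at (286,234). I'll confirm in an enlarged crop.

```bash
python3 - <<'E'
import cv2
i=cv2.imread('pics/scene0.png')[135:305,160:400]
cv2.imwrite('pics/crop0.png',cv2.resize(i,None,fx=3.3,fy=3.3,interpolation=cv2.INTER_CUBIC))
E
python3 - <<'E'
from h import *
d=np.load('pics/scene_last.npz')
d=dict(np.load('pics/scene_last.npz'))
for n,uv,z in [('disc',(200,278),6),('small',(177,240),6),('green',(246,263),6),('ring',(374,205),10),('cap',(327,151),12),('base',(286,234),16),('port',(301,255),10)]:
    print(n,toplane(d,[uv],z).round(1))
E
```

```text
disc [[ 458.9 -286.3    6. ]]
small [[ 332.2 -250.9    6. ]]
green [[ 519.  -177.6    6. ]]
ring [[672.3 192.2  10. ]]
cap [[451.7 260.7  12. ]]
base [[545.4 -47.2  16. ]]
port [[614.  -66.8  10. ]]
```

View pics/crop0.png

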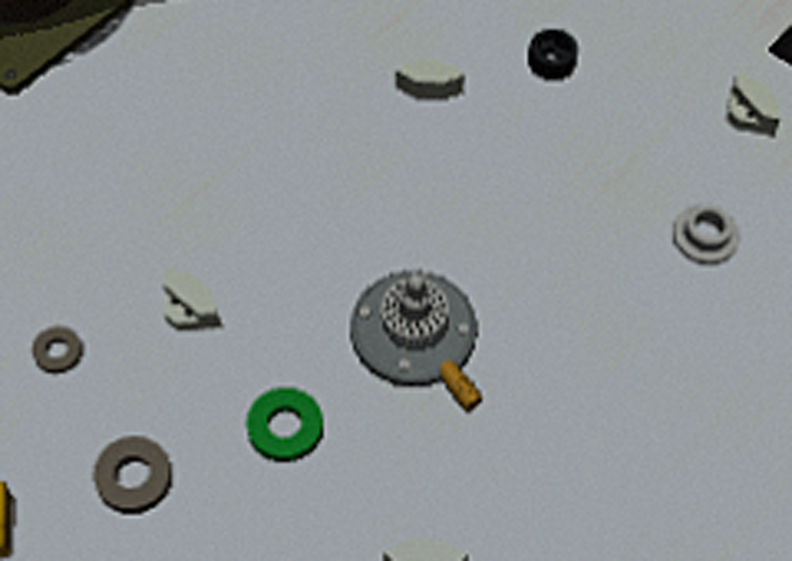

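The crop confirms it. The disc is the larger grey ring at crop (133,474), i.e. pixel (200,278). The small grey ring is at (177,240) and the green one at (246,263). The ring (373,206) lies collar up. Next I'll take close wrist looks at all four things.

```bash
python3 - <<'E'
from h import *
d=snap("wrist")
R=robot.current_ee_rot(); R=np.asarray(R); p=np.asarray(robot.current_position())
print('cam in tool',R.T@(np.asarray(d['xyz'])-p), R.T@np.asarray(d['attitude']),d['mtx'],d['k1'])
s=dict(np.load('pics/scene_last.npz'))
b=toplane(s,[(285.5,234.1)],16)[0];t=toplane(s,[(303.9,257.1)],10)[0];print(b,t,np.arctan2(*(t-b)[1::-1]))
for n,xy in dict(cap=(452,261),ring=(672,192),base=(547,-47),disc=(459,-286)).items():
    for a in np.arange(-3,3.1,0.5):
        q=robot.ik([*xy,130],down(a)); 
        if q is not None: print(n,a,np.round(q,2))
E
```

```text
cam in tool [ 74.80962248   0.22524305 -80.39443682] [[-6.02604736e-04 -9.56416916e-01 -2.92003973e-01]
 [ 9.99999046e-01 -2.13318028e-04 -1.36499236e-03]
 [ 1.24321207e-03 -2.92004517e-01  9.56416132e-01]] [[337.72565828   0.         278.71031026]
 [  0.         337.72565828 215.65127811]
 [  0.           0.           1.        ]] -0.026078608129804122
[544.6257902  -48.28934233  16.        ] [623.57491804 -66.50151773  10.        ] -0.22671641936045547
cap -3.0 [-0.25  0.91 -0.62  1.99  0.99  0.58  1.72]
cap -2.5 [-0.17  0.95 -0.77  1.98  1.09  0.69  2.13]
cap -2.0 [-0.8   0.88  0.32  2.02 -0.74  0.36 -1.89]
cap -1.5 [-0.74  0.86  0.22  2.01 -0.55  0.33 -1.57]
cap -1.0 [-0.7   0.85  0.15  2.01 -0.38  0.31 -1.23]
cap -0.5 [-0.65  0.84  0.06  2.01 -0.15  0.29 -0.97]
cap 0.0 [-0.6   0.84 -0.02  2.01  0.05  0.29 -0.66]
cap 0.5 [-0.57  0.84 -0.07  2.    0.17  0.3  -0.28]
cap 1.0 [-0.54  0.84 -0.12  2.    0.3   0.31  0.1 ]
cap 1.5 [-0.5   0.84 -0.18  2.    0.42  0.33  0.47]
cap 2.0 [-0.44  0.85 -0.28  2.    0.6   0.37  0.8 ]
cap 2.5 [-0.37  0.87 -0.4   1.99  0.78  0.44  1.13]
cap 3.0 [-0
[... 1425 characters left out ...]
2.07]
disc -3.0 [ 0.22  0.91  0.44  1.96 -0.85  0.46 -1.7 ]
disc -2.5 [ 0.22  0.91  0.44  1.96 -0.85  0.46 -1.2 ]
disc -2.0 [ 0.35  0.87  0.2   1.96 -0.45  0.36 -1.09]
disc -1.5 [ 0.41  0.86  0.1   1.95 -0.24  0.34 -0.8 ]
disc -1.0 [ 0.46  0.85  0.02  1.95 -0.04  0.34 -0.49]
disc -0.5 [ 0.51  0.85 -0.07  1.95  0.16  0.35 -0.18]
disc 0.0 [ 0.57  0.85 -0.16  1.95  0.35  0.37  0.14]
disc 0.5 [ 0.63  0.86 -0.26  1.94  0.52  0.4   0.47]
disc 1.0 [ 0.68  0.87 -0.36  1.94  0.66  0.45  0.84]
disc 1.5 [ 0.74  0.89 -0.46  1.94  0.79  0.51  1.22]
disc 2.0 [ 0.8   0.91 -0.56  1.93  0.89  0.57  1.62]
disc 2.5 [ 0.85  0.93 -0.65  1.93  0.97  0.63  2.06]
disc 3.0 [ 0.85  0.93 -0.65  1.93  0.97  0.63  2.56]
```

```bash
python3 - <<'E'
from h import *
im=[]
def look(n,xy,z,a):
    robot.move_ptp([*xy,z],down(a)); robot.pause(.2)
    d=snap("wrist"); np.savez(f'pics/{n}.npz',**{k:np.asarray(v) for k,v in d.items()})
    im.append(np.asarray(d['image'])); print(n,robot.current_clock(),np.round(robot.current_position(),2))
look('cap',(452,261),200,1.0)
look('ring',(672,192),200,1.0)
look('baseA',(546,-48),230,1.6)
look('baseB',(546,-48),230,1.6-np.pi)
look('disc',(459,-286),200,-1.0)
M=np.vstack([np.hstack(im[:2]),np.hstack(im[2:4])])
M=cv2.resize(M,(800,600),interpolation=cv2.INTER_AREA)
cv2.imwrite('pics/mont.png',M[:,:,::-1])
E
```

```text
cap 1.775 [451.75 262.05 200.17]
ring 2.9417 [670.93 193.45 200.22]
baseA 4.25 [546.53 -46.82 229.85]
baseB 4.75 [545.99 -48.04 230.01]
disc 6.275 [ 459.37 -285.4   199.97]
```

View pics/mont.png

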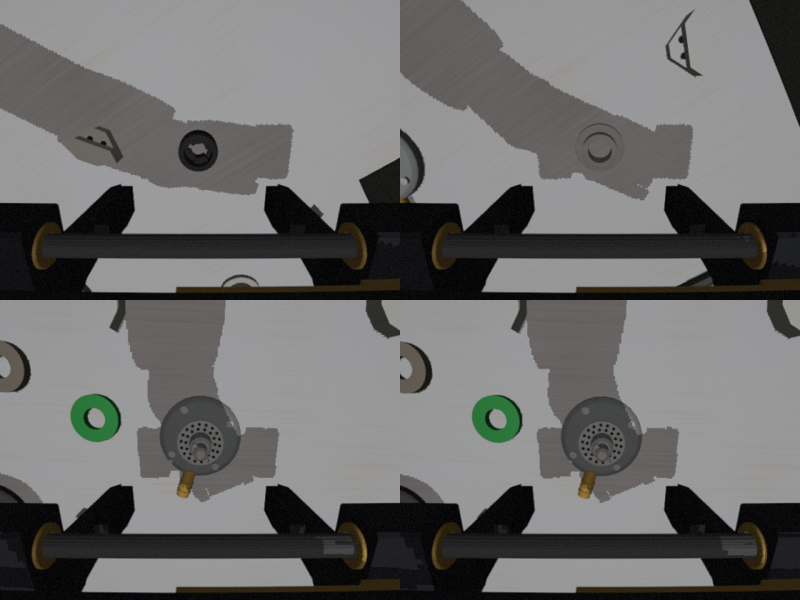

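```bash
python3 - <<'E'
from h import *
t=[]
for n in ('cap','ring','baseB','disc'):
    d=dict(np.load(f'pics/{n}.npz')); print(n,d['xyz'].round(1),d['attitude'][:,0].round(3))
    c=d['image'][155:255,212:346]
    g=cv2.resize(c,(400,300),interpolation=cv2.INTER_CUBIC); g=cv2.convertScaleAbs(g,alpha=2.2 if n in('cap','ring') else 1.3)
    t.append(g)
M=np.vstack([np.hstack(t[:2]),np.hstack(t[2:])]); cv2.imwrite('pics/mont2.png',M[:,:,::-1])
print(robot.current_ee_rot())
E
```

```text
cap [388.8 302.9 280.7] [0.539 0.842 0.   ]
ring [607.8 234.4 280.8] [ 0.538  0.843 -0.001]
baseB [471.3 -50.4 310.5] [-0.028  1.    -0.   ]
disc [ 524.  -244.4  280.5] [ 0.541 -0.841 -0.001]
[[ 8.40627863e-01  5.41613091e-01  2.36104107e-04]
 [ 5.41612927e-01 -8.40627837e-01  5.27008079e-04]
 [ 4.83910160e-04 -3.15140638e-04 -9.99999833e-01]]
```

View pics/mont2.png

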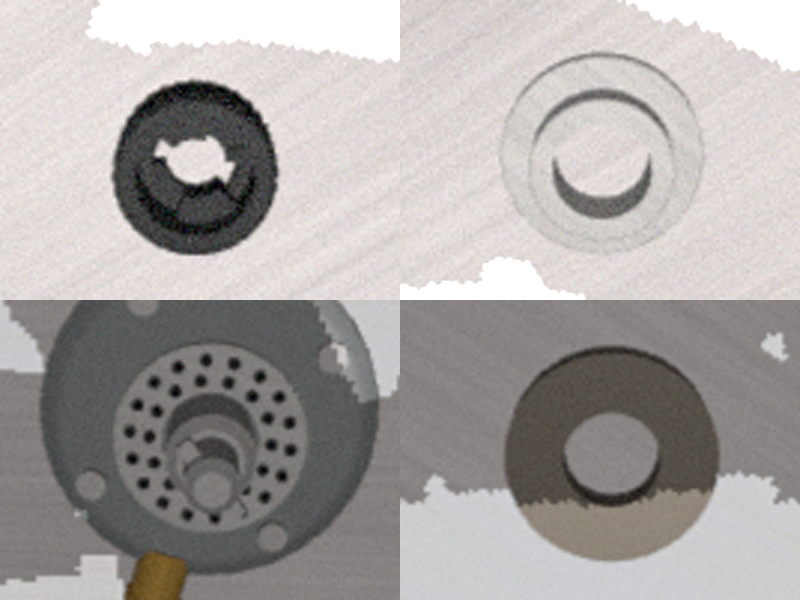

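```bash
cat >> h.py <<'E'
def circ(c,r,n=60):
    t=np.linspace(0,2*np.pi,n); return np.c_[c[0]+r*np.cos(t),c[1]+r*np.sin(t),np.full(n,c[2])]
def bigcrop(d,c,w,h,s,curves,alpha=1.5):
    x0,y0=int(c[0]-w/2),int(c[1]-h/2); g=cv2.resize(d['image'][y0:y0+h,x0:x0+w],None,fx=s,fy=s,interpolation=cv2.INTER_CUBIC)
    g=cv2.convertScaleAbs(g,alpha=alpha)
    for P,col in curves:
        q=((project(d,P)-[x0,y0]+.5)*s).round().astype(np.int32); cv2.polylines(g,[q],False,col,1,cv2.LINE_AA)
    return g
def rect(c,L,W,a):
    u=np.array([np.cos(a),np.sin(a),0]);v=np.array([-u[1],u[0],0]);return np.array([np.array(c)+i*L/2*u+j*W/2*v for i,j in((1,1),(1,-1),(-1,-1),(-1,1),(1,1))])
E
python3 - <<'E'
from h import *
def px(u,v): return [(212+(u+.5)/2.985-.5,155+(v+.5)/3-.5)]
D={n:dict(np.load(f'pics/{n}.npz')) for n in('cap','ring','baseB','disc')}
m=lambda n,u,v,z:toplane(D[n],px(u,v),z)[0].round(1)
g=m('baseB',210,138,40);t=m('baseB',212,190,86);f=m('baseB',209,0,16)
print('grid',g,'tip',t)
print('disc',m('disc',212,156,12)); print('ring',m('ring',201.5,154,6),m('ring',200.5,166,20)); c=m('cap',195,172,24); print('cap',c)
w1=m('cap',157,150,4);w2=m('cap',231,172,4);print('ways',w1,w2,np.arctan2(*(w2-w1)[1::-1]))
port=m('baseB',152,285,10);print('yaw',np.arctan2(*(port-g)[1::-1]),port)
b=np.array([*t[:2],78.5])
G=bigcrop(D['baseB'],(282,212),66,96,6,[(rect(b,23,4,.73),(255,0,0)),(circ([*t[:2],83],7),(0,255,0)),(circ([*g[:2],40],27),(0,255,0)),(circ([*t[:2],60],12),(0,0,255))],1.5)
cc=[c[0],c[1],0]
W=rect((c[0],c[1],8),25,4,.72)
H=bigcrop(D['cap'],(277,211),66,96,6,[(circ(c,22.5),(0,255,0)),(W,(255,0,0)),(circ([*c[:2],8],8.5),(255,255,0))],2.8)
cv2.imwrite('pics/ov.png',np.hstack([G,H])[:,:,::-1])
E
```

```text
grid [540.7 -45.8  40. ] tip [541.3 -45.7  86. ]
disc [ 463.  -287.4   12. ]
ring [671.1 194.    6. ] [670.6 194.1  20. ]
cap [451.6 261.2  24. ]
ways [445.2 252.3   4. ] [462.  266.6   4. ] 0.7051847911225255
yaw -0.2848096809647987 [597.4 -62.4  10. ]
```

View pics/ov.png

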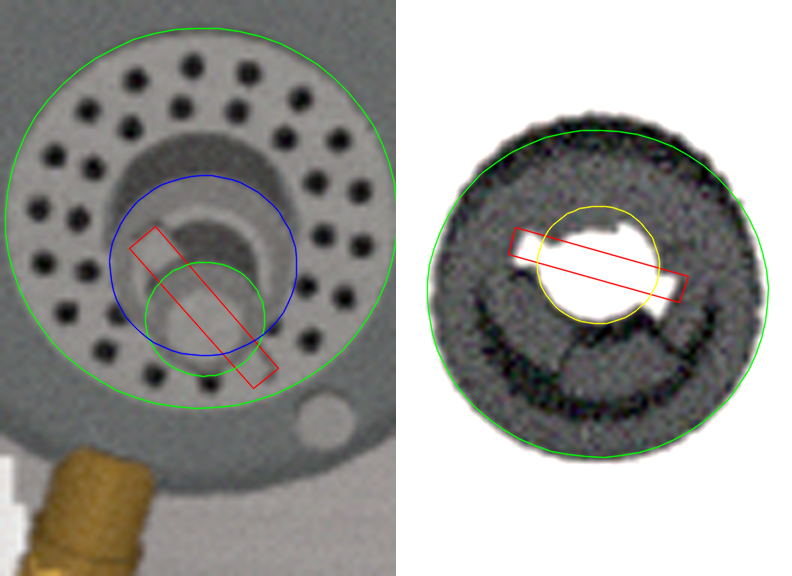

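Wrist overlays fit. The grid and rod tip are near (541,-46), the bar lies at about 0.73 rad in world, and the cap's ways lie at about 0.69 rad. I'll centre the disc with two squeezes, which also gives the wrist camera's bias, then pick it up.

```bash
cat >> h.py <<'E'
def goto(p,a,feed=150,**k): return robot.move_linear(list(p),feed=feed,ori=down(a),**k)
def squeeze(xy,z,a,wide,width,force,hov=110,hold=False):
    robot.set_gripper(wide); robot.move_ptp([*xy,hov+z],down(a)); robot.pause(.15); goto((*xy,z),a,120)
    robot.set_gripper(width,force); robot.pause(.15)
    p=np.array(robot.current_position()); print('grip',p.round(2),robot.current_finger_gap(),robot.current_grip_force(),robot.current_clock())
    if not hold: robot.set_gripper(wide)
    return p
E
python3 - <<'E'
from h import *
p=squeeze((461.5,-287),67,-1.0,88,55,10,hov=30)
goto((*p[:2],105),-1.0)
p=squeeze(p[:2],67,-1.0+np.pi/2,88,55,10,hov=38)
goto((*p[:2],200),-1.0+np.pi/2,200); robot.pause(.2)
d=snap('wrist'); np.savez('pics/disc2.npz',**{k:np.asarray(v) for k,v in d.items()})
R=np.asarray(robot.current_ee_rot()); print(robot.current_position(),R[:,1],robot.current_clock())
cv2.imwrite('pics/disc2.png',bigcrop(d,(280,212),132,100,6,[(circ((*p[:2],12),30),(0,255,0)),(circ((*p[:2],12),13.5),(255,0,0))],1.3)[:,:,::-1])
E
```

```text
grip [ 461.69 -287.14   67.35] 59.6366128627134 10.000401847501053 8.225
grip [ 461.73 -287.31   67.3 ] 59.81291241091747 10.000319126847899 11.6
[ 461.334948   -287.00357037  198.97427619] [ 0.84136788  0.54046198 -0.00097415] 13.2583
```

View pics/disc2.png

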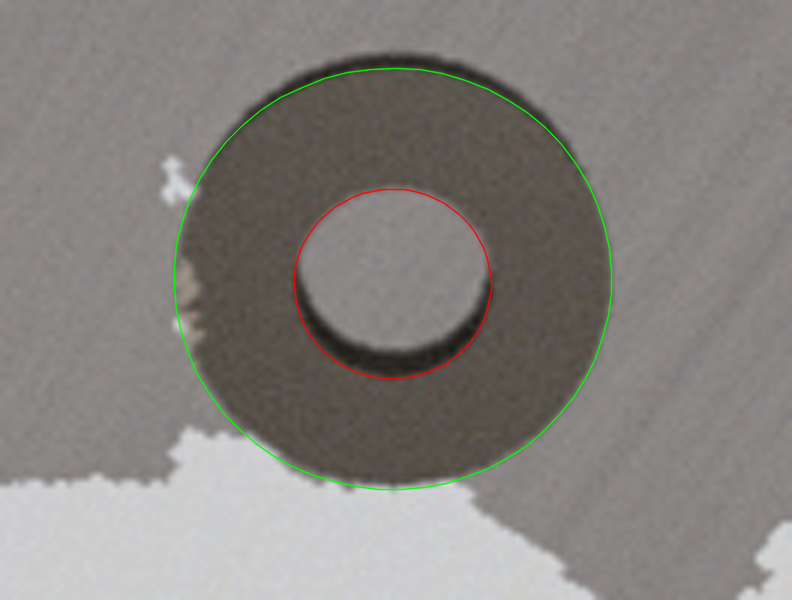

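The predicted circle fits the disc to within about 0.5 mm, so the wrist calibration is good and the rod axis is near (541.5,-45.8). Now I'll pick up the disc and lower it onto the rod.

```bash
python3 - <<'E'
from h import *
a=-1+np.pi/2
p=squeeze((461.9,-287.3),67,a,88,55,20,hov=60,hold=True)
h=p[2]
goto((*p[:2],180),a,200); robot.pause(.1)
B=np.array([541.6,-45.8])
robot.move_ptp([*B,170],down(a)); robot.pause(.25)
q=np.array(robot.current_position()); e=B-q[:2]; print('at',q,robot.current_clock())
C=B+e
ok=[goto((*C,140),a,80,guard=6)]
print(ok,robot.current_position(),np.round(robot.current_wrist_force(),1))
if not ok[0]:
    g=goto((*C,h+40.5),a,50,guard=6); robot.pause(.2)
    print(g,robot.current_position(),np.round(robot.current_wrist_force(),1),'h',h,robot.current_clock())
E
```

```text
grip [ 462.06 -287.42   67.36] 59.042594069289514 20.00072881230153 15.3583
at [541.42014841 -47.55311725 170.01871769] 17.425
[False] [541.68035638 -43.98498342 139.73910488] [ 0.9 -0.5 -0.5]
False [541.59018688 -44.42054574 107.82370491] [-1.4 -2.2 -3.1] h 67.35638030309616 18.9417
```

```bash
python3 - <<'E'
from h import *
a=-1+np.pi/2
B=np.array([541.6,-45.8])
goto((*B,107.6),a,50); robot.pause(.2); print(robot.current_position(),np.round(robot.current_wrist_force(),1))
robot.set_gripper(86); goto((*B,190),a,200)
a=1.0
p=squeeze((671.1,193.8),72,a,70,36,20,hov=60,hold=True); h=p[2]
goto((*p[:2],190),a,200)
robot.move_ptp([*B,175],down(a)); robot.pause(.5)
print('at',robot.current_position(),robot.current_clock())
g=goto((*B,h+70),a,80,guard=6); print(g,robot.current_position(),np.round(robot.current_wrist_force(),1))
if not g:
    g=goto((*B,h+52),a,50,guard=6); robot.pause(.2)
    print(g,robot.current_position(),np.round(robot.current_wrist_force(),1),'h',h,robot.current_clock())
E
```

```text
[541.83052871 -45.25972252 107.70519972] [-0.1  0.2 -1.2]
grip [671.34 193.87  72.43] 39.23184722499084 20.0004905462265 23.5417
at [541.71315181 -45.63590406 175.01487961] 25.8417
False [541.57660466 -45.72398857 142.23941654] [-0.1 -0.9 -1.1]
False [541.48381559 -45.73922218 124.47454192] [-0.2  0.6  1. ] h 72.42936476186657 27.1083
```

```bash
python3 - <<'E'
from h import *
B=np.array([541.55,-45.8])
robot.set_gripper(60); goto((*B,200),1.0,200)
p=squeeze((451.9,261.0),68,0.0,70,42,10,hov=40)
goto((*p[:2],100),0.0)
p=squeeze(p[:2],68,1.56,70,42,45,hov=32,hold=True); h=p[2]
goto((*p[:2],200),1.56,200)
robot.move_ptp([*B,190],down(1.6)); robot.pause(.5)
print('at',robot.current_position(),robot.current_clock())
np.save('caph.npy',h)
for da in (0,.1,-.1,.2,-.2,.3,-.3):
    a=1.6+da
    goto((*B,h+82),a,80); robot.pause(.25)
    g=goto((*B,h+72.5),a,25,guard=6); z=robot.current_position()[2]-h
    print(da,g,round(z,2),np.round(robot.current_position(),2),np.round(robot.current_wrist_force(),1),robot.current_clock())
    if z<75: break
E
```

```text
grip [452.18 261.18  68.46] 43.761315950648324 9.999598455615342 31.0333
grip [452.4  261.16  68.42] 43.11122390505612 44.9998693426096 34.2667
at [541.57297641 -45.61165598 190.03917341] 36.7917
0 False 72.36 [541.57 -45.69 140.78] [ 0.4  0.6 -1.1] 38.2167
```

The cap passed the bar at the first try (underside at z 72.4). Now press, turn clockwise and let up.

```bash
python3 - <<'E'
from h import *
B=np.array([541.55,-45.75]); h=float(np.load('caph.npy'))
def st(t): print(t,np.round(np.array(robot.current_position())-[0,0,h],2),np.round(robot.current_wrist_force(),1),np.round(robot.current_wrist_torque()[2],2),round(robot.current_clock(),2))
zc=h+65.3
g=goto((*B,zc),1.6,15,guard=22); robot.pause(.2); st(g)
z=robot.current_position()[2]
if z-h>65.9 and not g: zc-=z-h-65.4; g=goto((*B,zc),1.6,10,guard=12); robot.pause(.2); st(g)
if robot.current_position()[2]-h<66.2:
    for r in np.arange(.12,1.25,.12):
        g=goto((*B,zc),1.6-r,30,guard=15); robot.pause(.05); st((round(r,2),g))
        if g: break
E
```

```text
False [541.64 -45.69  65.93] [-2.2 -1.   8.2] -0.01 39.05
False [541.66 -45.66  65.45] [-1.  -0.1  8. ] -0.01 39.5
(np.float64(0.12), False) [542.09 -45.63  65.58] [-0.5  0.2  8.4] -0.04 39.82
(np.float64(0.24), False) [542.33 -45.59  65.66] [-0.5 -0.9  8.5] -0.09 40.13
(np.float64(0.36), False) [542.47 -45.56  65.66] [-0.2 -0.4  9.1] -0.03 40.45
(np.float64(0.48), False) [542.56 -45.62  65.69] [-0.1 -0.1  8.4] -0.08 40.77
(np.float64(0.6), False) [542.57 -45.63  65.7 ] [0.8 0.7 7.9] -0.08 41.08
(np.float64(0.72), False) [542.59 -45.67  65.69] [ 0.5 -1.   8.6] -0.08 41.4
(np.float64(0.84), False) [542.63 -45.69  65.69] [0.3 0.2 9.5] -0.06 41.72
(np.float64(0.96), False) [542.64 -45.72  65.7 ] [0.9 0.4 8.1] -0.07 42.03
(np.float64(1.08), False) [542.61 -45.77  65.68] [-0.4 -0.7  8. ] -0.05 42.35
(np.float64(1.2), False) [542.58 -45.8   65.68] [ 0.3 -0.4  8.6] -0.08 42.67
```

```bash
python3 - <<'E'
from h import *
B=np.array([541.2,-45.75]); h=float(np.load('caph.npy'))
def st(t): print(t,np.round(np.array(robot.current_position())-[0,0,h],2),np.round(robot.current_wrist_force(),1),np.round(robot.current_wrist_torque()[2],2),round(robot.current_clock(),2))
R=np.asarray(robot.current_ee_rot()); print('yaw',np.arctan2(R[1,1],R[0,1]))
a=0.4
for z in (67.5,68.5,69.2,69.8,70.4):
    g=goto((*B,h+z),a,20,guard=12); robot.pause(.2); st((z,g))
    if g: break
E
```

```text
yaw 0.39972774836478814
(67.5, False) [542.52 -45.8   68.21] [ 0.  -0.5  5.4] -0.03 43.16
(68.5, False) [542.19 -45.7   68.84] [ 3.6 -0.8  4.9] 0.07 43.61
(69.2, False) [541.5  -45.66  69.13] [5.  0.2 0.3] -0.02 44.06
(69.8, False) [541.41 -45.66  69.3 ] [ 6.  -0.1 -3.5] 0.01 44.51
(70.4, False) [541.39 -45.67  69.44] [ 6.8  0.2 -8.3] 0.02 44.96
```

The cap holds against an upward pull at z 69, so it is locked. Release, back off and take one look.

```bash
python3 - <<'E'
from h import *
h=float(np.load('caph.npy')); a=0.4
goto((542,-45.75,h+69.1),a,20); robot.pause(.2); print(np.round(robot.current_wrist_force(),1))
robot.set_gripper(75); goto((542,-45.75,h+69+100),a,150); robot.pause(.3)
d=snap('wrist'); B=(541.6,-45.7)
cv2.imwrite('pics/end.png',bigcrop(d,(280,212),132,100,6,[(circ((*B,93),22.5),(0,255,0)),(circ((*B,55),29),(255,0,0))],1.3)[:,:,::-1])
print(robot.current_clock(),robot.current_position())
E
```

```text
[2.1 0.6 2.3]
47.2083 [541.82495019 -45.6716788  236.9082222 ]
```

View pics/end.png

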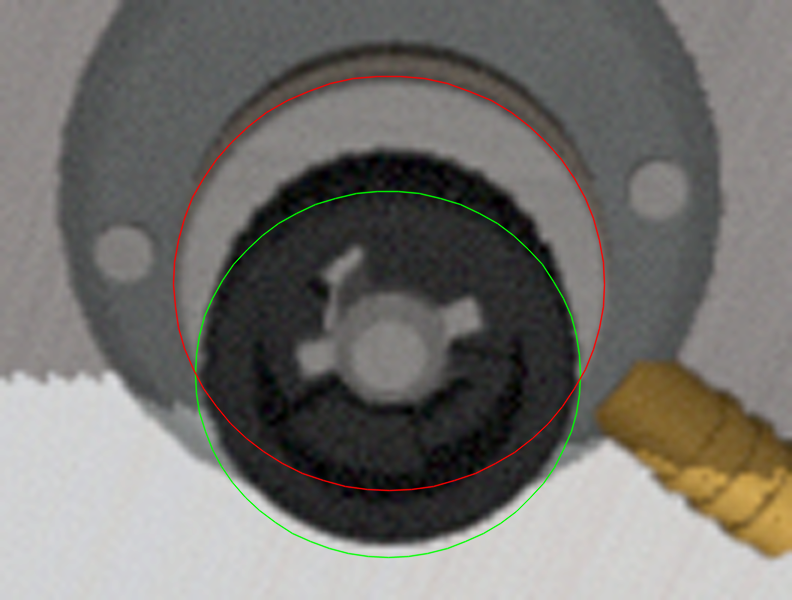

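The picture shows the cap upright and centred round the rod tip (390,348). The bar's ends sit in the notches at (465,318) and (315,358), and the ring and disc lie beneath. Handing in.

```bash
python3 -c "
from bench import robot
print(robot.hand_in(), robot.current_clock())"
```

```text
the job is handed in; nothing more can be done
the job is handed in; nothing more can be done
```

The filter is rebuilt (disc, clamp ring, cap) and was handed in at about 47 s of the 72 s allowed; the cap held at z 69 mm against an 8 N upward pull, and the judge's verdict was not shown.

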